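# Find the microscope with the worn tilt joint and slide it out for service

## Task

One of the three school microscopes has a worn tilt joint: rock each by its eyepiece, gently forward over the stage and then back, until you find the one whose upper part knocks to and fro, and leave that one leaning back. Then slide it along the table by its foot, without touching its loose upper part again, to the middle of the red taped square. Leave the sound microscopes, the cup, the lamp and the slide box where they stand.

Things in the scene. Friction and masses are not known exactly. Their poses are not given: they have to be found in the camera images.
- scope_a: One of three identical loose grey microscopes, 340 mm tall. Origin: centre of the underside of its foot, a block 165 mm long (x), 115 mm wide (y), 30 mm high with flat upright sides; +x from the limb to the front of the stage. It slides on the table at about 9 N (15 N at most) and weighs about 1.6 kg.
- eye_a (a point): Centre of the black eyepiece of scope_a, about 323 mm above the table: 30 mm diameter, the last 20 mm of a 25 mm tube that rises from x = 0, 262 mm high on the head, leaning back (-x) 35 degrees. Above 270 mm only the tube is in the way: open fingers fit down in front of and behind it. Axes as the foot's when upright.
- limb_a (a joint): Tilt joint of scope_a, carrying limb, stage, head and tube; axis across the foot, 65 mm high, 32 mm behind the foot's centre. 0 = upright, positive = head tips forward (foot's +x), negative = back. A sound joint gives less than 0.01 rad; a worn one knocks between stops 0.045 rad either side (11 mm each way at the eyepiece).
- scope_b: One of three identical loose grey microscopes, 340 mm tall. Origin: centre of the underside of its foot, a block 165 mm long (x), 115 mm wide (y), 30 mm high with flat upright sides; +x from the limb to the front of the stage. All three alike, over the foot: black stage 135 to 143 mm high, x -28 to 72 mm, y +-52 mm; round knobs beside the limb out to y +-51 mm, 97 to 139 mm high.
- eye_b (a point): Centre of the black eyepiece of scope_b, about 323 mm above the table: 30 mm diameter, the last 20 mm of a 25 mm tube that rises from x = 0, 262 mm high on the head, leaning back (-x) 35 degrees. Above 270 mm only the tube is in the way: open fingers fit down in front of and behind it. Axes as the foot's when upright.
- limb_b (a joint): Tilt joint of scope_b, carrying limb, stage, head and tube; axis across the foot, 65 mm high, 32 mm behind the foot's centre. 0 = upright, positive = head tips forward (foot's +x), negative = back. In all three, a 2.5 N push at the eyepiece shows the play if there is any; above about 4 N the microscope begins to tip.
- scope_c: One of three identical loose grey microscopes, 340 mm tall. Origin: centre of the underside of its foot, a block 165 mm long (x), 115 mm wide (y), 30 mm high with flat upright sides; +x from the limb to the front of the stage. All three alike, over the foot: limb 30 mm wide, x -67 to -15 mm; grey head x -21 to 45 mm, y +-26 mm, 205 to 265 mm high; black tube above it.
- eye_c (a point): Centre of the black eyepiece of scope_c, about 323 mm above the table: 30 mm diameter, the last 20 mm of a 25 mm tube that rises from x = 0, 262 mm high on the head, leaning back (-x) 35 degrees. Above 270 mm only the tube is in the way: open fingers fit down in front of and behind it. Axes as the foot's when upright.
- limb_c (a joint): Tilt joint of scope_c, carrying limb, stage, head and tube; axis across the foot, 65 mm high, 32 mm behind the foot's centre. 0 = upright, positive = head tips forward (foot's +x), negative = back. In all three, if worn it drags at the eyepiece with about 0.7 N going back and 0.9 N going forward, and stays where it is left unless the foot is jolted.
- bay_mid (a point): Centre, at table height, of the service square: a 240 x 240 mm square outlined with 19 mm wide red tape stuck flat on the table, sides parallel to this point's axes.
- cup: White paper-coloured cup, 76 mm across the rim, 92 mm tall, light. Origin: centre of its underside. To be left alone.
- lamp: Black battery lamp on a grey 50 x 70 mm plate, 99 mm tall. Origin: centre of its underside. To be left alone.
- slidebox: Shut wooden slide box, 85 x 120 mm (x, y), 35 mm high. Origin: centre of its underside. To be left alone.

How it is judged (in metres and radians):
On the way, in this order (a step that is already met when the one before it is completed fails the run):
1. the upper part that has play is rocked forward to its stop, the foot staying where it stands (((value of joint limb_a above 0.035 rad and distance of scope_a from where it was at the start of the episode below 0.04 m) or (value of joint limb_b above 0.035 rad and distance of scope_b from where it was at the start of the episode below 0.04 m) or (value of joint limb_c above 0.035 rad and distance of scope_c from where it was at the start of the episode below 0.04 m))).
2. then it is rocked back to the other stop, the foot staying where it stands (((value of joint limb_a below -0.035 rad and distance of scope_a from where it was at the start of the episode below 0.04 m) or (value of joint limb_b below -0.035 rad and distance of scope_b from where it was at the start of the episode below 0.04 m) or (value of joint limb_c below -0.035 rad and distance of scope_c from where it was at the start of the episode below 0.04 m))).
3. the microscope with the play stands in the middle of the taped square, still leaning back (((x of scope_a in the frame of bay_mid between -0.05 and 0.05 m and y of scope_a in the frame of bay_mid between -0.05 and 0.05 m and value of joint limb_a below -0.012 rad) or (x of scope_b in the frame of bay_mid between -0.05 and 0.05 m and y of scope_b in the frame of bay_mid between -0.05 and 0.05 m and value of joint limb_b below -0.012 rad) or (x of scope_c in the frame of bay_mid between -0.05 and 0.05 m and y of scope_c in the frame of bay_mid between -0.05 and 0.05 m and value of joint limb_c below -0.012 rad))), for 0.2 s.
At the end, for the whole second after the job is handed in: The microscope with the play stands flat and at rest, upper part leaning back (joint below -0.012 rad), foot centre within 50 mm of the middle of the square along each side; the other microscopes are within 40 mm and cup, lamp and slide box within 30 mm of where they stood ((((x of scope_a in the frame of bay_mid between -0.05 and 0.05 m and y of scope_a in the frame of bay_mid between -0.05 and 0.05 m and value of joint limb_a below -0.012 rad) and angle between scope_a's own z axis and vertical below 0.05 rad and linear speed of scope_a below 0.02 m/s) or ((x of scope_b in the frame of bay_mid between -0.05 and 0.05 m and y of scope_b in the frame of bay_mid between -0.05 and 0.05 m and value of joint limb_b below -0.012 rad) and angle between scope_b's own z axis and vertical below 0.05 rad and linear speed of scope_b below 0.02 m/s) or ((x of scope_c in the frame of bay_mid between -0.05 and 0.05 m and y of scope_c in the frame of bay_mid between -0.05 and 0.05 m and value of joint limb_c below -0.012 rad) and angle between scope_c's own z axis and vertical below 0.05 rad and linear speed of scope_c below 0.02 m/s)) and ((x of scope_a in the frame of bay_mid between -0.05 and 0.05 m and y of scope_a in the frame of bay_mid between -0.05 and 0.05 m and value of joint limb_a below -0.012 rad) or distance of scope_a from where it was at the start of the episode below 0.04 m) and ((x of scope_b in the frame of bay_mid between -0.05 and 0.05 m and y of scope_b in the frame of bay_mid between -0.05 and 0.05 m and value of joint limb_b below -0.012 rad) or distance of scope_b from where it was at the start of the episode below 0.04 m) and ((x of scope_c in the frame of bay_mid between -0.05 and 0.05 m and y of scope_c in the frame of bay_mid between -0.05 and 0.05 m and value of joint limb_c below -0.012 rad) or distance of scope_c from where it was at the start of the episode below 0.04 m) and distance of each of cup, lamp, slidebox from where it was at the start of the episode below 0.03 m); the robot touches nothing.
It fails at once if a sound microscope, or the worn one before it leans back, is shifted by more than 40 mm ((distance of scope_a from where it was at the start of the episode above 0.04 m and value of joint limb_a above -0.012 rad) or (distance of scope_b from where it was at the start of the episode above 0.04 m and value of joint limb_b above -0.012 rad) or (distance of scope_c from where it was at the start of the episode above 0.04 m and value of joint limb_c above -0.012 rad)).
It fails at once if the cup, lamp or slide box is shifted by more than 30 mm or knocked over (distance of any of cup, lamp, slidebox from where it was at the start of the episode above 0.03 m or angle between any of cup, lamp, slidebox's own z axis and vertical above 0.4 rad).
It fails at once if a microscope is tipped by more than 0.2 rad or lifted off the table (angle between any of scope_a, scope_b, scope_c's own z axis and vertical above 0.2 rad or height (world z) of any of scope_a, scope_b, scope_c above 0.02 m).
It fails at once if the robot touches the upper part of a microscope that has been slid more than 50 mm ((distance of scope_a from where it was at the start of the episode above 0.05 m and (contact force between limb_a and the fingers above 1 N or contact force between limb_a and the arm above 1 N)) or (distance of scope_b from where it was at the start of the episode above 0.05 m and (contact force between limb_b and the fingers above 1 N or contact force between limb_b and the arm above 1 N)) or (distance of scope_c from where it was at the start of the episode above 0.05 m and (contact force between limb_c and the fingers above 1 N or contact force between limb_c and the arm above 1 N))).
It also fails if it takes over 72 s, if anything falls off the work surface, if the arm or the gripper's body presses on something with over 40 N, if the wrist force passes 120 N, or if a joint passes its speed limit or range.

## Robot

A 6-joint arm with a two-finger parallel gripper is mounted at the origin on the work surface. World frame = base frame: x ahead of the robot, y to its left, z up, the work surface at z = 0. Lengths are in mm, angles in rad, forces in N, time in s.
With the tool pointing down it reaches from about 275 to 1000 mm from the base axis. Payload 8.4 kg.
Tool frame: the origin (TCP) lies at the very end of the fingers, on their centre line; the grasp point (between the pads) lies 19 mm behind it (r.tcp_to_grasp is the distance from the TCP to the grasp point, in mm); z points along the fingers, y is the line along which they close (so a half turn about z gives the same grasp; the last joint's range is limited). The gripper opens to 85 mm and grips with 20 to 120 N. Pads are 22 mm wide; open, the fingers measure 114 mm over their backs; the gripper's body (76 mm by 85 mm) begins 54 mm behind the grasp point. The pads swing forward as they close: fully open they stand 13 mm farther back than shut.
Start: joints at [-1.303, 0.353, 1.633, -0, 1.155, -0.002], TCP at [166.585, -602.393, 231.281] pointing down, gripper open.
Joint ranges: [-2.63, 2.63], [-0.92, 2.1], [0.06, 2.66], [-1.3, 4.44], [0, 2.69], [-3.02, 3.02]. Speed limits (rad/s): [2.22, 2.22, 2.79, 3.14, 3.14, 3.14].

## Interface

Orientations are given as [roll, pitch, yaw] about the fixed x, y, z axes, in that order (R = Rz(yaw) Ry(pitch) Rx(roll)).
In Python, from rig import r gives the robot as it stands. The module is installed in compiled form; this text tells all that it offers.
- The arm moves only by the tool play_rows, never from a script. Its argument "rows" is a list of rows, each an object with "dp": the shift along the tool's x, y, z in units of 40 mm (1.0 is 40 mm), a list of three; "turn": the turn, a rotation vector about the tool's x, y, z in units of 6 degrees (1.0 is 6 degrees), a list of three; "fingers": the closure, from 0 (fully open) to 1 (shut). In form: [{"dp": [tx, ty, tz], "turn": [wx, wy, wz], "fingers": fingers}, ...]. A call has 1 to 5 rows; each row shifts and turns the commanded pose from where the row before left it, along the tool's axes as they then stand; what a row does not reach is not made up. A row lasts 1/12 s, in which the tool goes at most 41.7 mm and 7.16 degrees, less where a joint would pass 70% of its speed; a pose out of reach is approached as far as the arm can. A call is refused whole if a number of a shift passes 1 or a number of a turn 1, either way. A call with a gripper value outside its range is refused whole. The fingers move at their own pace and stop on an object; "force" is the grip in N (left out, the last holds). Time passes only in rows, so rows that do not move let the fingers close. It gives the time, the measured TCP pose, the force, the opening and the grip force at its end, in the units of the state.
- r.sense(): the state, without advancing time (a new reading comes with each control period).
- r.grab_frame(name): name is "scene" or "top" or "wrist"; returns a dict with "pixels" (420x560x3 uint8, red, green, blue), "fx", "fy", "cx", "cy" (pixels), "dist" ([k1, k2, p1, p2, k3] as OpenCV has them; the pictures are not rectified), "pose" (4x4, takes a point from camera to world coordinates). Camera axes: x right, y down, z forward; pixel columns grow to the right and rows downward; lengths in mm; the calibration is good to about 2 mm. A picture is of the moment at which its call begins. There is no depth.
- r.sign_off(): hands the job in; it is judged then, once.
The state is a dict: "clock": time; "qpos": joint angles; "qvel": joint speeds; "joint_efforts": joint torques, N m; "eef_pos": TCP position; "tcp_rot": TCP orientation; "contact_force": force on the tool from outside, world axes, zero at the start; "wrist_torque": the same for the moment, N m; "opening": opening from 0.0 (shut) to 1.0 (fully open); "grasp_force": force on a finger pad.
Only numpy, scipy, OpenCV 4.12 (cv2) and the standard library are available. Lean on these libraries where they do the work, as an engineer would, in place of code of your own. Each camera call takes 0.05 s, during which the arm holds its last target. There are 200 camera calls.

## Working session

There is one attempt and no reset: what is moved stays moved. The work goes in short steps, Python scripts to look and compute and a tool call to move; the robot and the scene stay as the last step left them, time stands still between calls to the robot, and variables do not carry over. Pictures are saved under pics/ and viewed, at most 12 in all, crops included, and the job is handed in when it is done.

Besides the shell and the picture viewer there is one more tool, called after "Call:" by a JSON object that holds its "fn" and its "kwargs", one argument or row to a line. play_rows: Moves the arm, as the interface text tells. Its arguments: {"type":"object","properties":{"rows":{"type":"array"},"force":{"type":"number"}},"required":["rows"]}

```bash
mkdir -p pics; cat > h.py <<'E'
import numpy as np, cv2, pickle
from rig import r
def grab(n):
    f=r.grab_frame(n); pickle.dump({k:np.array(v) for k,v in f.items()},open(f'{n}.pkl','wb'))
    cv2.imwrite(f'pics/tmp_{n}.png',f['pixels'][:,:,::-1]); return f
def load(n): return pickle.load(open(f'{n}.pkl','rb'))
def K(f): return np.array([[f['fx'],0,f['cx']],[0,f['fy'],f['cy']],[0,0,1.]])
def pix2w(f,uv,z):
    uv=np.array(uv,float).reshape(-1,1,2)
    n=cv2.undistortPoints(uv,K(f),np.array(f['dist'],float)).reshape(-1,2)
    T=np.array(f['pose']); d=np.c_[n,np.ones(len(n))]@T[:3,:3].T; o=T[:3,3]
    z=np.broadcast_to(z,len(n)); return o+d*((z-o[2])/d[:,2])[:,None]
def w2pix(f,P):
    T=np.linalg.inv(np.array(f['pose'])); rv=cv2.Rodrigues(T[:3,:3])[0]
    return cv2.projectPoints(np.array(P,float).reshape(-1,1,3),rv,T[:3,3],K(f),np.array(f['dist'],float))[0].reshape(-1,2)
E
python3 - <<'E'
from h import *
for n in('scene','top'):
    f=grab(n); print(n,np.round(np.array(f['pose']),2).tolist(),f['fx'])
    cv2.imwrite(f'pics/{n}0.png',cv2.resize(f['pixels'][:,:,::-1],(800,600),interpolation=cv2.INTER_CUBIC))
s=r.sense(); print(s)
E
```

```text
scene [[-0.78, 0.5, -0.38, 954.2], [0.62, 0.63, -0.47, 536.26], [0.0, -0.6, -0.8, 1042.31], [0.0, 0.0, 0.0, 1.0]] 386.78763055184305
top [[-0.08, -0.97, 0.21, 339.16], [-1.0, 0.08, -0.01, 17.66], [-0.01, -0.22, -0.98, 1266.11], [0.0, 0.0, 0.0, 1.0]] 419.3265698185881
{'clock': 0.1, 'qpos': array([-1.30343640e+00,  3.53563818e-01,  1.63406041e+00,  2.19067302e-05,
        1.15518355e+00, -2.42993011e-03]), 'qvel': array([ 0.00078234, -0.00224795, -0.00149753,  0.00094395,  0.00040184,
       -0.00071462]), 'joint_efforts': array([-1.23724596e-03, -6.06355548e+01, -3.42821288e+01, -1.08420313e-04,
        4.01290949e-03, -3.80711185e-05]), 'eef_pos': array([ 166.45787139, -601.9887263 ,  230.6458862 ]), 'tcp_rot': array([-3.14037758e+00, -2.29836331e-05,  2.69780983e-01]), 'contact_force': array([-0.32894504,  0.2146814 ,  0.18755114]), 'wrist_torque': array([ 0.02400084,  0.00641141, -0.0002286 ]), 'grasp_force': 0.0, 'opening': 0.9961808623679378}
```

View pics/top0.png

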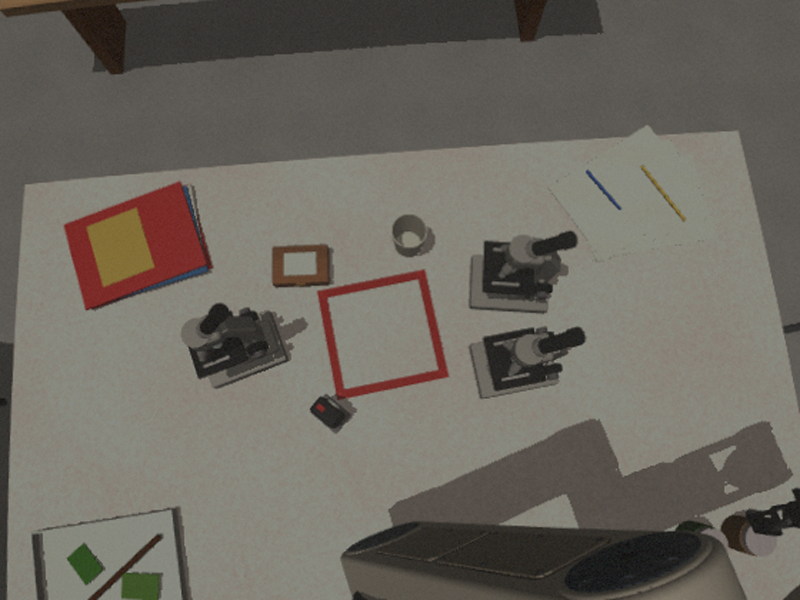

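View pics/scene0.png

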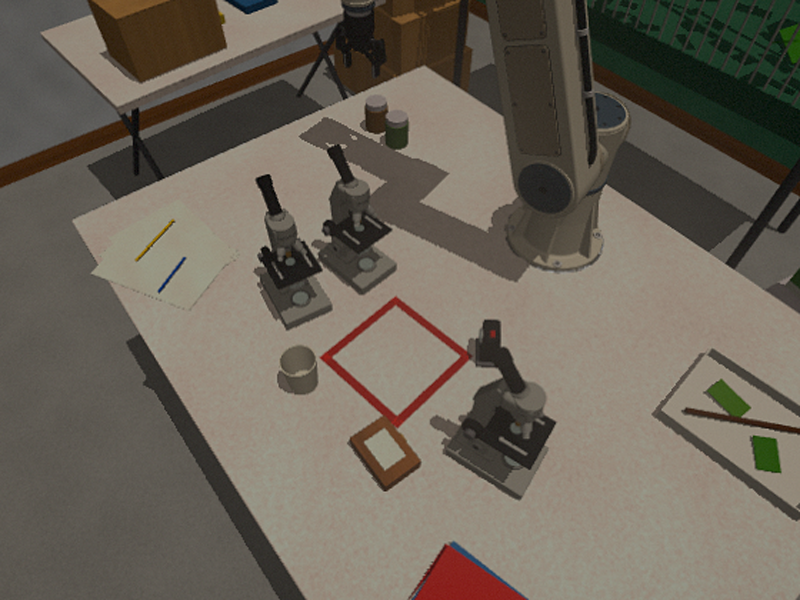

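```bash
python3 - <<'E'
from h import *
t=load('top')['pixels'][:,:,::-1]; s=load('scene')['pixels'][:,:,::-1]
def c(im,x,y,w=100,h=75): return cv2.resize(im[y:y+h,x:x+w],(400,300),interpolation=cv2.INTER_CUBIC)
m=np.vstack([np.hstack([c(t,318,150),c(t,318,215)]),np.hstack([c(t,118,200),c(s,300,220,120,90)*1])])
m=np.clip(m.astype(float)*1.6,0,255).astype(np.uint8)
cv2.imwrite('pics/crop1.png',m)
f=load('top'); P=np.array([[319,292],[425,271],[447,377],[341,397]])/1.4286
w=pix2w(f,P,0); print(w.round(1),w.mean(0))
f=load('scene'); P=np.array([[396,298],[470,355],[398,424],[321,358]])/1.4286
w=pix2w(f,P,0); print(w.round(1),w.mean(0))
E
```

```text
[[654.  164.1   0. ]
 [682.7 -70.    0. ]
 [448.4 -95.6   0. ]
 [424.2 129.9   0. ]] [552.33464574  32.08159378   0.        ]
[[453.3 -91.7   0. ]
 [424.1 134.6   0. ]
 [651.3 164.    0. ]
 [686.3 -63.7   0. ]] [553.73757497  35.78366611   0.        ]
```

View pics/crop1.png

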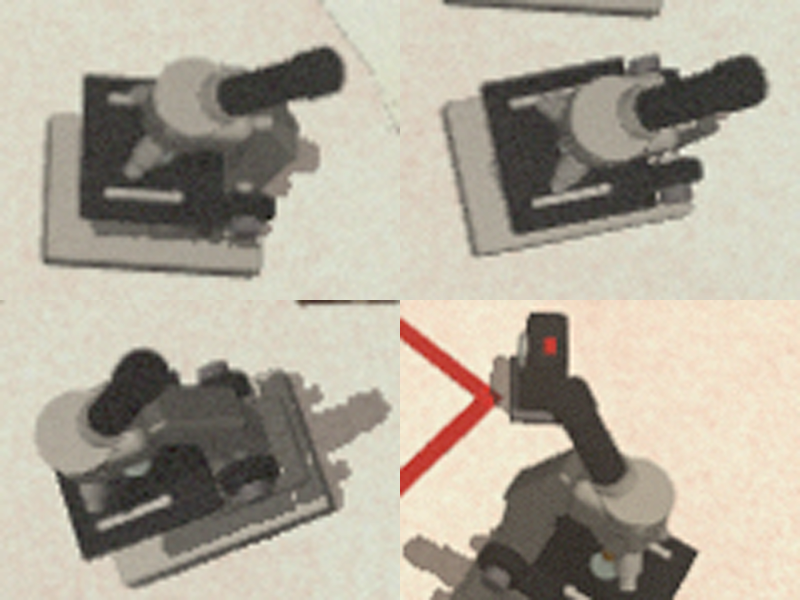

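```bash
cat > fit.py <<'E'
from h import *
from scipy.optimize import least_squares
FC=[(82.5,-57.5,30),(82.5,57.5,30),(-82.5,57.5,30),(72,-52,143),(72,52,143),(-47,0,329)]
def W(p,M):
    c,s=np.cos(p[2]),np.sin(p[2]); M=np.array(M,float)
    return np.c_[p[0]+c*M[:,0]-s*M[:,1],p[1]+s*M[:,0]+c*M[:,1],M[:,2]]
def fit(f,M,uv,p0):
    q=least_squares(lambda p:(w2pix(f,W(p,M))-uv).ravel(),p0,loss='soft_l1',x_scale=[10,10,.1]); return q.x,(w2pix(f,W(q.x,M))-uv).round(1).tolist()
E
python3 - <<'E'
from fit import *
f=load('top')
def px(o,l): return np.array(l,float)/4+np.array(o)
A=px((318,150),[(50,113),(45,258),(257,268),(85,75),(82,215),(330,68)])
B=px((318,215),[(45,104),(74,250),(290,208),(85,85),(115,232),(345,80)])
C=px((118,200),[(130,285),(330,203),(287,75),(88,255),(60,175),(145,70)])
MC=[(82.5,57.5,0),(-82.5,57.5,30),(-82.5,-57.5,30),(72,52,143),(72,-52,143),(-47,0,329)]
S=load('scene')
for n,M,uv,p0 in(('R1',FC,A,(650,-250,1.5)),('R2',FC,B,(470,-250,1.7)),('L',MC,C,(500,330,1.9))):
    p,e=fit(f,M,uv,p0); print(n,p.round(3),e); print(' eye',W(p,[(-43,0,323)]).round(1),'scene eye px800',w2pix(S,W(p,[(-47,0,329)]))*1.4286)
print(pix2w(f,np.array([[300,264],[330,412],[411,250]])/1.4286,[35,30,0]).round(0))
E
```

```text
R1 [ 635.779 -246.712    1.437] [[0.0, -0.3], [0.2, -0.0], [1.7, 0.3], [-0.2, -0.5], [-0.3, 0.4], [-0.6, 0.1]]
 eye [[ 630.  -289.3  323. ]] scene eye px800 [[262.09959694 176.19545633]]
R2 [ 463.554 -234.906    1.681] [[-0.6, -0.6], [0.5, 1.1], [1.0, 0.7], [-1.5, -0.8], [-0.5, 0.3], [0.7, -0.4]]
 eye [[ 468.3 -277.6  323. ]] scene eye px800 [[333.04995294 147.1768774 ]]
L [540.47  329.037   1.848] [[1.0, 0.4], [0.6, 0.9], [-0.5, -2.6], [-1.0, 0.6], [-4.6, -15.0], [1.2, 0.2]]
 eye [[552.2 287.7 323. ]] scene eye px800 [[498.40323056 351.55861407]]
[[710. 198.  35.]
 [394. 152.  30.]
 [733. -44.   0.]]
```

Call:
{"fn": "play_rows", "kwargs": {
  "rows": [
    {"dp": [0, 0, -0.95], "turn": [0, 0, 0.4], "fingers": 0},
    {"dp": [0, 0, -0.95], "turn": [0, 0, 0.4], "fingers": 0},
    {"dp": [0, 0, -0.95], "turn": [0, 0, 0.4], "fingers": 0},
    {"dp": [0, 0, -0.95], "turn": [0, 0, 0.33], "fingers": 0},
    {"dp": [0, 0, 0], "turn": [0, 0, 0], "fingers": 0}
  ]
}}

```text
clock: 0.52
eef_pos: [167.3, -604.9, 391.6]
tcp_rot: [3.131, -0.002, 0.108]
contact_force: [-0.1, -0.4, 0.9]
opening: 1.0
grasp_force: 0.0
```

```bash
cat > go.py <<'E'
import sys; from h import *
from scipy.spatial.transform import Rotation as R
def st():
    s=r.sense(); print('t',round(s['clock'],2),'p',s['eef_pos'].round(1),'rot',np.degrees(s['tcp_rot']).round(1),'F',np.round(s['contact_force'],2),'op',round(s['opening'],2)); return s
def plan(x,y,z,yaw):
    s=st(); m=R.from_euler('xyz',s['tcp_rot']); g=R.from_euler('xyz',[np.pi,0,np.radians(yaw)])
    d=np.array([x,y,z])-s['eef_pos']
    print('dp units now-axes',(m.inv().apply(d)/40).round(2),'goal-axes',(g.inv().apply(d)/40).round(2),'turn units',np.degrees((m.inv()*g).as_rotvec()/6).round(2))
if __name__=='__main__': plan(*map(float,sys.argv[1:]))
E
python3 go.py 467.5 -270.7 385 6.3
```

```text
t 0.52 p [ 167.3 -604.9  391.6] rot [ 1.794e+02 -1.000e-01  6.200e+00] F [-0.08 -0.44  0.92] op 1.0
dp units now-axes [ 8.36 -7.5   0.1 ] goal-axes [ 8.38 -7.48  0.17] turn units [ 0.11 -0.02 -0.02]
```

Call:
{"fn": "play_rows", "kwargs": {
  "rows": [
    {"dp": [0.7, -0.62, 0], "turn": [0, 0, 0], "fingers": 0},
    {"dp": [0.7, -0.62, 0], "turn": [0, 0, 0], "fingers": 0},
    {"dp": [0.7, -0.62, 0], "turn": [0, 0, 0], "fingers": 0},
    {"dp": [0.7, -0.62, 0], "turn": [0, 0, 0], "fingers": 0},
    {"dp": [0.7, -0.62, 0], "turn": [0, 0, 0], "fingers": 0}
  ]
}}

```text
clock: 0.93
eef_pos: [292.8, -462.3, 382.8]
tcp_rot: [-3.141, 0.0, 0.109]
contact_force: [0.3, -0.9, 0.8]
opening: 1.003
grasp_force: 0.0
```

Call:
{"fn": "play_rows", "kwargs": {
  "rows": [
    {"dp": [0.7, -0.62, 0], "turn": [0, 0, 0], "fingers": 0},
    {"dp": [0.7, -0.62, 0], "turn": [0, 0, 0], "fingers": 0},
    {"dp": [0.7, -0.62, 0], "turn": [0, 0, 0], "fingers": 0},
    {"dp": [0.7, -0.62, 0], "turn": [0, 0, 0], "fingers": 0},
    {"dp": [0.7, -0.62, 0], "turn": [0, 0, 0], "fingers": 0}
  ]
}}

```text
clock: 1.35
eef_pos: [418.5, -323.6, 382.9]
tcp_rot: [-3.141, 0.0, 0.11]
contact_force: [1.0, -0.7, 0.2]
opening: 0.999
grasp_force: 0.0
```

Call:
{"fn": "play_rows", "kwargs": {
  "rows": [
    {"dp": [0.7, -0.62, 0], "turn": [0, 0, 0], "fingers": 0},
    {"dp": [0.66, -0.65, 0], "turn": [0, 0, 0], "fingers": 0},
    {"dp": [0, 0, 0], "turn": [0, 0, 0], "fingers": 0},
    {"dp": [0, 0, 0], "turn": [0, 0, 0], "fingers": 0}
  ]
}}

```text
clock: 1.68
eef_pos: [467.1, -267.2, 382.6]
tcp_rot: [-3.141, 0.001, 0.113]
contact_force: [-0.0, -0.3, 0.2]
opening: 0.996
grasp_force: 0.0
```

```bash
python3 go.py 467.5 -270.7 290 6.3; python3 - <<'E'
from h import *
f=grab('wrist'); cv2.imwrite('pics/w1.png',f['pixels'][:,:,::-1])
E
```

```text
t 1.68 p [ 467.1 -267.2  382.6] rot [-180.     0.     6.5] F [-0.02 -0.26  0.25] op 1.0
dp units now-axes [0.   0.09 2.32] goal-axes [-0.    0.09  2.32] turn units [-0.01  0.01  0.03]
```

View pics/w1.png

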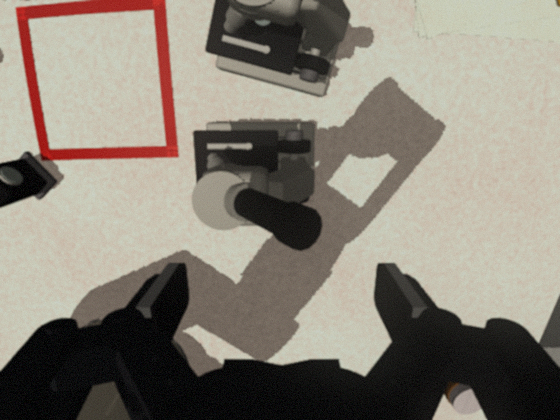

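Call:
{"fn": "play_rows", "kwargs": {
  "rows": [
    {"dp": [0, 0.05, 0.6], "turn": [0, 0, 0], "fingers": 0},
    {"dp": [0, 0.04, 0.6], "turn": [0, 0, 0], "fingers": 0},
    {"dp": [0, 0, 0.6], "turn": [0, 0, 0], "fingers": 0},
    {"dp": [0, 0, 0.5], "turn": [0, 0, 0], "fingers": 0},
    {"dp": [0, 0, 0], "turn": [0, 0, 0], "fingers": 0}
  ]
}}

```text
clock: 2.15
eef_pos: [463.7, -272.5, 287.1]
tcp_rot: [-3.138, 0.006, 0.108]
contact_force: [-1.0, 0.3, -0.4]
opening: 0.999
grasp_force: 0.0
```

Call:
{"fn": "play_rows", "kwargs": {
  "rows": [
    {"dp": [0, 0, 0], "turn": [0, 0, 0], "fingers": 0},
    {"dp": [0, 0, 0], "turn": [0, 0, 0], "fingers": 0}
  ]
}}

```text
clock: 2.32
eef_pos: [466.8, -273.4, 292.5]
tcp_rot: [3.141, -0.001, 0.108]
contact_force: [0.2, 1.4, 0.8]
opening: 0.999
grasp_force: 0.0
```

```bash
python3 - <<'E'
from h import *
f=grab('wrist'); cv2.imwrite('pics/w2.png',f['pixels'][:,:,::-1])
E
```

```text
(no output)
```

View pics/w2.png

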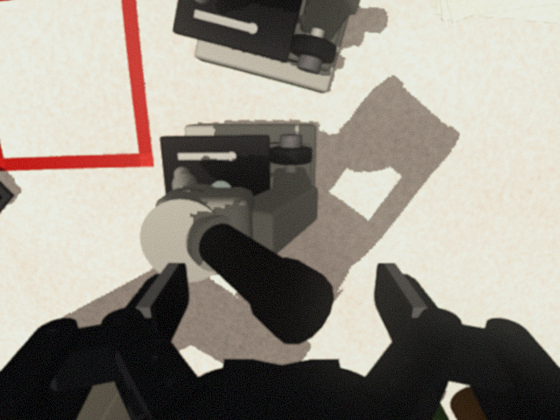

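Call:
{"fn": "play_rows", "kwargs": {
  "rows": [
    {"dp": [0, -0.08, 0], "turn": [0, 0, 0], "fingers": 0},
    {"dp": [0, -0.08, 0], "turn": [0, 0, 0], "fingers": 0},
    {"dp": [0, -0.08, 0], "turn": [0, 0, 0], "fingers": 0},
    {"dp": [0, 0, 0], "turn": [0, 0, 0], "fingers": 0},
    {"dp": [0, 0, 0], "turn": [0, 0, 0], "fingers": 0}
  ]
}}

```text
clock: 2.78
eef_pos: [465.7, -262.5, 291.6]
tcp_rot: [3.141, -0.0, 0.11]
contact_force: [-0.1, 0.1, -0.6]
opening: 0.998
grasp_force: 0.0
```

Call:
{"fn": "play_rows", "kwargs": {
  "rows": [
    {"dp": [0, -0.025, 0], "turn": [0, 0, 0], "fingers": 0},
    {"dp": [0, -0.025, 0], "turn": [0, 0, 0], "fingers": 0},
    {"dp": [0, -0.025, 0], "turn": [0, 0, 0], "fingers": 0},
    {"dp": [0, -0.025, 0], "turn": [0, 0, 0], "fingers": 0},
    {"dp": [0, 0, 0], "turn": [0, 0, 0], "fingers": 0}
  ]
}}

```text
clock: 3.2
eef_pos: [465.2, -258.7, 291.2]
tcp_rot: [-3.141, 0.0, 0.11]
contact_force: [0.2, -0.3, 0.6]
opening: 0.999
grasp_force: 0.0
```

Call:
{"fn": "play_rows", "kwargs": {
  "rows": [
    {"dp": [0, -0.025, 0], "turn": [0, 0, 0], "fingers": 0},
    {"dp": [0, -0.025, 0], "turn": [0, 0, 0], "fingers": 0},
    {"dp": [0, -0.025, 0], "turn": [0, 0, 0], "fingers": 0},
    {"dp": [0, -0.025, 0], "turn": [0, 0, 0], "fingers": 0},
    {"dp": [0, 0, 0], "turn": [0, 0, 0], "fingers": 0}
  ]
}}

```text
clock: 3.62
eef_pos: [464.8, -254.7, 291.3]
tcp_rot: [-3.141, -0.0, 0.11]
contact_force: [-0.4, 1.0, 0.4]
opening: 1.0
grasp_force: 0.0
```

Call:
{"fn": "play_rows", "kwargs": {
  "rows": [
    {"dp": [0, -0.025, 0], "turn": [0, 0, 0], "fingers": 0},
    {"dp": [0, -0.025, 0], "turn": [0, 0, 0], "fingers": 0},
    {"dp": [0, -0.025, 0], "turn": [0, 0, 0], "fingers": 0},
    {"dp": [0, -0.025, 0], "turn": [0, 0, 0], "fingers": 0},
    {"dp": [0, 0, 0], "turn": [0, 0, 0], "fingers": 0}
  ]
}}

```text
clock: 4.03
eef_pos: [464.3, -250.9, 291.4]
tcp_rot: [3.141, -0.0, 0.11]
contact_force: [0.1, -0.3, -0.5]
opening: 1.002
grasp_force: 0.3
```

Call:
{"fn": "play_rows", "kwargs": {
  "rows": [
    {"dp": [0, -0.025, 0], "turn": [0, 0, 0], "fingers": 0},
    {"dp": [0, -0.025, 0], "turn": [0, 0, 0], "fingers": 0},
    {"dp": [0, -0.025, 0], "turn": [0, 0, 0], "fingers": 0},
    {"dp": [0, -0.025, 0], "turn": [0, 0, 0], "fingers": 0},
    {"dp": [0, 0, 0], "turn": [0, 0, 0], "fingers": 0}
  ]
}}

```text
clock: 4.45
eef_pos: [463.9, -246.8, 291.3]
tcp_rot: [-3.142, -0.0, 0.11]
contact_force: [-0.6, -0.8, -0.4]
opening: 0.997
grasp_force: 0.3
```

Call:
{"fn": "play_rows", "kwargs": {
  "rows": [
    {"dp": [0, -0.025, 0], "turn": [0, 0, 0], "fingers": 0},
    {"dp": [0, -0.025, 0], "turn": [0, 0, 0], "fingers": 0},
    {"dp": [0, -0.025, 0], "turn": [0, 0, 0], "fingers": 0},
    {"dp": [0, -0.025, 0], "turn": [0, 0, 0], "fingers": 0},
    {"dp": [0, 0, 0], "turn": [0, 0, 0], "fingers": 0}
  ]
}}

```text
clock: 4.87
eef_pos: [463.4, -242.8, 291.3]
tcp_rot: [-3.141, 0.0, 0.11]
contact_force: [0.4, -0.4, 0.5]
opening: 0.998
grasp_force: 0.3
```

Call:
{"fn": "play_rows", "kwargs": {
  "rows": [
    {"dp": [0, -0.025, 0], "turn": [0, 0, 0], "fingers": 0},
    {"dp": [0, -0.025, 0], "turn": [0, 0, 0], "fingers": 0},
    {"dp": [0, 0, 0], "turn": [0, 0, 0], "fingers": 0}
  ]
}}

```text
clock: 5.12
eef_pos: [463.2, -240.8, 291.3]
tcp_rot: [-3.142, 0.0, 0.11]
contact_force: [0.7, -1.2, 0.2]
opening: 1.003
grasp_force: 0.3
```

Call:
{"fn": "play_rows", "kwargs": {
  "rows": [
    {"dp": [0, -0.025, 0], "turn": [0, 0, 0], "fingers": 0},
    {"dp": [0, -0.025, 0], "turn": [0, 0, 0], "fingers": 0},
    {"dp": [0, -0.025, 0], "turn": [0, 0, 0], "fingers": 0},
    {"dp": [0, 0, 0], "turn": [0, 0, 0], "fingers": 0}
  ]
}}

```text
clock: 5.45
eef_pos: [463.2, -238.5, 291.7]
tcp_rot: [3.14, -0.001, 0.11]
contact_force: [-0.2, -5.3, 3.8]
opening: 1.004
grasp_force: 2.5
```

```bash
python3 - <<'E'
from h import *
F=[]
for i in range(6):
    f=grab('wrist'); s=r.sense(); F.append(np.r_[s['contact_force'],s['wrist_torque']])
print(np.mean(F,0).round(2),np.std(F,0).round(2),s['grasp_force'],s['eef_pos'])
cv2.imwrite('pics/w3.png',f['pixels'][:,:,::-1])
E
```

```text
[-0.34 -5.1   3.06 -0.88 -0.01 -0.03] [0.72 0.64 0.36 0.03 0.02 0.02] 2.5545235723257065 [ 463.15790745 -238.56729894  291.73619565]
```

View pics/w3.png

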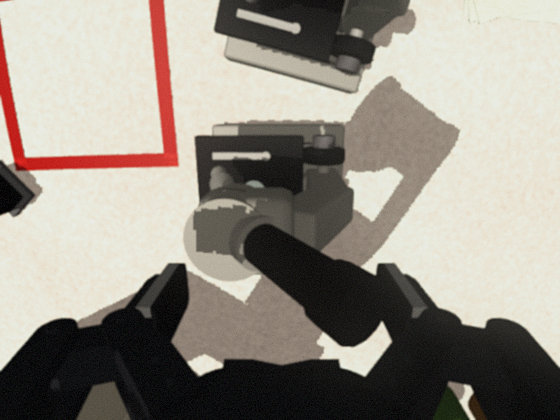

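Call:
{"fn": "play_rows", "kwargs": {
  "rows": [
    {"dp": [0, 0.25, 0], "turn": [0, 0, 0], "fingers": 0},
    {"dp": [0, 0.25, 0], "turn": [0, 0, 0], "fingers": 0},
    {"dp": [0, 0.25, 0], "turn": [0, 0, 0], "fingers": 0},
    {"dp": [0, 0.15, 0], "turn": [0, 0, 0], "fingers": 0},
    {"dp": [0, 0, 0], "turn": [0, 0, 0], "fingers": 0}
  ]
}}

```text
clock: 6.17
eef_pos: [466.9, -275.1, 290.9]
tcp_rot: [-3.141, 0.0, 0.108]
contact_force: [0.2, -0.1, -0.2]
opening: 1.002
grasp_force: 0.0
```

Call:
{"fn": "play_rows", "kwargs": {
  "rows": [
    {"dp": [0, 0.025, 0], "turn": [0, 0, 0], "fingers": 0},
    {"dp": [0, 0.025, 0], "turn": [0, 0, 0], "fingers": 0},
    {"dp": [0, 0.025, 0], "turn": [0, 0, 0], "fingers": 0},
    {"dp": [0, 0.025, 0], "turn": [0, 0, 0], "fingers": 0},
    {"dp": [0, 0, 0], "turn": [0, 0, 0], "fingers": 0}
  ]
}}

```text
clock: 6.58
eef_pos: [467.3, -277.7, 291.4]
tcp_rot: [3.142, -0.0, 0.11]
contact_force: [0.5, -0.5, 0.2]
opening: 1.002
grasp_force: 0.0
```

Call:
{"fn": "play_rows", "kwargs": {
  "rows": [
    {"dp": [0, 0.025, 0], "turn": [0, 0, 0], "fingers": 0},
    {"dp": [0, 0.025, 0], "turn": [0, 0, 0], "fingers": 0},
    {"dp": [0, 0.025, 0], "turn": [0, 0, 0], "fingers": 0},
    {"dp": [0, 0.025, 0], "turn": [0, 0, 0], "fingers": 0},
    {"dp": [0, 0, 0], "turn": [0, 0, 0], "fingers": 0}
  ]
}}

```text
clock: 7.0
eef_pos: [467.8, -281.9, 291.3]
tcp_rot: [3.141, -0.0, 0.11]
contact_force: [-0.1, -0.3, -0.4]
opening: 0.999
grasp_force: 0.0
```

Call:
{"fn": "play_rows", "kwargs": {
  "rows": [
    {"dp": [0, 0.025, 0], "turn": [0, 0, 0], "fingers": 0},
    {"dp": [0, 0.025, 0], "turn": [0, 0, 0], "fingers": 0},
    {"dp": [0, 0.025, 0], "turn": [0, 0, 0], "fingers": 0},
    {"dp": [0, 0.025, 0], "turn": [0, 0, 0], "fingers": 0},
    {"dp": [0, 0, 0], "turn": [0, 0, 0], "fingers": 0}
  ]
}}

```text
clock: 7.42
eef_pos: [468.2, -285.9, 291.3]
tcp_rot: [3.142, -0.0, 0.109]
contact_force: [-0.6, 0.8, 1.5]
opening: 1.0
grasp_force: 0.5
```

Call:
{"fn": "play_rows", "kwargs": {
  "rows": [
    {"dp": [0, 0.025, 0], "turn": [0, 0, 0], "fingers": 0},
    {"dp": [0, 0.025, 0], "turn": [0, 0, 0], "fingers": 0},
    {"dp": [0, 0.025, 0], "turn": [0, 0, 0], "fingers": 0},
    {"dp": [0, 0.025, 0], "turn": [0, 0, 0], "fingers": 0},
    {"dp": [0, 0, 0], "turn": [0, 0, 0], "fingers": 0}
  ]
}}

```text
clock: 7.83
eef_pos: [468.7, -289.9, 291.4]
tcp_rot: [3.141, -0.0, 0.109]
contact_force: [-0.4, -0.1, 2.4]
opening: 0.999
grasp_force: 0.9
```

Call:
{"fn": "play_rows", "kwargs": {
  "rows": [
    {"dp": [0, 0.025, 0], "turn": [0, 0, 0], "fingers": 0},
    {"dp": [0, 0.025, 0], "turn": [0, 0, 0], "fingers": 0},
    {"dp": [0, 0.025, 0], "turn": [0, 0, 0], "fingers": 0},
    {"dp": [0, 0.025, 0], "turn": [0, 0, 0], "fingers": 0},
    {"dp": [0, 0, 0], "turn": [0, 0, 0], "fingers": 0}
  ]
}}

```text
clock: 8.25
eef_pos: [469.1, -293.9, 291.3]
tcp_rot: [3.141, -0.0, 0.109]
contact_force: [0.1, 0.4, 2.3]
opening: 1.0
grasp_force: 0.9
```

Call:
{"fn": "play_rows", "kwargs": {
  "rows": [
    {"dp": [0, 0.025, 0], "turn": [0, 0, 0], "fingers": 0},
    {"dp": [0, 0.025, 0], "turn": [0, 0, 0], "fingers": 0},
    {"dp": [0, 0.025, 0], "turn": [0, 0, 0], "fingers": 0},
    {"dp": [0, 0.025, 0], "turn": [0, 0, 0], "fingers": 0},
    {"dp": [0, 0, 0], "turn": [0, 0, 0], "fingers": 0}
  ]
}}

```text
clock: 8.67
eef_pos: [469.5, -297.9, 291.3]
tcp_rot: [3.141, 0.0, 0.109]
contact_force: [0.4, 0.3, 1.8]
opening: 1.0
grasp_force: 0.8
```

Call:
{"fn": "play_rows", "kwargs": {
  "rows": [
    {"dp": [0, 0.025, 0], "turn": [0, 0, 0], "fingers": 0},
    {"dp": [0, 0.025, 0], "turn": [0, 0, 0], "fingers": 0},
    {"dp": [0, 0.025, 0], "turn": [0, 0, 0], "fingers": 0},
    {"dp": [0, 0, 0], "turn": [0, 0, 0], "fingers": 0}
  ]
}}

```text
clock: 9.0
eef_pos: [469.8, -300.8, 291.3]
tcp_rot: [3.141, 0.0, 0.11]
contact_force: [-0.0, -0.3, 1.8]
opening: 0.995
grasp_force: 0.7
```

Call:
{"fn": "play_rows", "kwargs": {
  "rows": [
    {"dp": [0, 0.025, 0], "turn": [0, 0, 0], "fingers": 0},
    {"dp": [0, 0.025, 0], "turn": [0, 0, 0], "fingers": 0},
    {"dp": [0, 0, 0], "turn": [0, 0, 0], "fingers": 0}
  ]
}}

```text
clock: 9.25
eef_pos: [470.0, -302.8, 291.3]
tcp_rot: [3.142, 0.0, 0.11]
contact_force: [0.2, 0.4, 0.8]
opening: 1.003
grasp_force: 0.7
```

Call:
{"fn": "play_rows", "kwargs": {
  "rows": [
    {"dp": [0, 0.025, 0], "turn": [0, 0, 0], "fingers": 0},
    {"dp": [0, 0.025, 0], "turn": [0, 0, 0], "fingers": 0},
    {"dp": [0, 0, 0], "turn": [0, 0, 0], "fingers": 0}
  ]
}}

```text
clock: 9.5
eef_pos: [470.2, -304.3, 291.3]
tcp_rot: [-3.141, 0.0, 0.11]
contact_force: [-0.6, 3.5, 4.0]
opening: 1.001
grasp_force: 2.6
```

Call:
{"fn": "play_rows", "kwargs": {
  "rows": [
    {"dp": [0, 0.025, 0], "turn": [0, 0, 0], "fingers": 0},
    {"dp": [0, 0.025, 0], "turn": [0, 0, 0], "fingers": 0},
    {"dp": [0, 0, 0], "turn": [0, 0, 0], "fingers": 0}
  ]
}}

```text
clock: 9.75
eef_pos: [470.5, -306.6, 291.5]
tcp_rot: [-3.141, -0.0, 0.11]
contact_force: [-0.4, 5.0, 5.3]
opening: 0.995
grasp_force: 3.2
```

Call:
{"fn": "play_rows", "kwargs": {
  "rows": [
    {"dp": [0, -0.05, 0], "turn": [0, 0, 0], "fingers": 0},
    {"dp": [0, -0.1, 0], "turn": [0, 0, 0], "fingers": 0},
    {"dp": [0, -0.15, 0], "turn": [0, 0, 0], "fingers": 0},
    {"dp": [0, -0.1, 0], "turn": [0, 0, 0], "fingers": 0},
    {"dp": [0, 0, 0], "turn": [0, 0, 0], "fingers": 0}
  ]
}}

```text
clock: 10.17
eef_pos: [468.5, -290.0, 291.1]
tcp_rot: [3.142, 0.0, 0.11]
contact_force: [-0.8, -0.7, 0.2]
opening: 1.001
grasp_force: 0.0
```

Call:
{"fn": "play_rows", "kwargs": {
  "rows": [
    {"dp": [0, 0, -0.3], "turn": [0, 0, 0], "fingers": 0},
    {"dp": [0, 0, -0.6], "turn": [0, 0, 0], "fingers": 0},
    {"dp": [0, 0, -0.8], "turn": [0, 0, 0], "fingers": 0},
    {"dp": [0, 0, -0.8], "turn": [0, 0, 0], "fingers": 0},
    {"dp": [0, 0, -0.8], "turn": [0, 0, 0], "fingers": 0}
  ]
}}

```text
clock: 10.58
eef_pos: [468.5, -290.8, 425.7]
tcp_rot: [3.141, -0.0, 0.11]
contact_force: [-0.2, 0.8, -0.5]
opening: 1.001
grasp_force: 0.0
```

```bash
python3 - <<'E'
from h import *
from go import *
s=st(); print(s['qpos'].round(3))
for q1d in(-60,-50,-40):
  for ph in (100,120,140):
    B=R.from_euler('z',q1d,degrees=True)*R.from_euler('y',ph,degrees=True)
    for n,al,sg in(('A',-90,1),('B',90,-1)):
      G=R.from_euler('xyz',[180,0,6.3],degrees=True)*R.from_euler('z',al,degrees=True)*R.from_euler('y',45*sg,degrees=True)
      M=B.inv()*G
      e=M.as_euler('ZYZ',degrees=True)  # q4,q5,q6+90
      print(q1d,ph,n,'q4,q5,q6',(e-[0,0,90]).round(0))
E
```

```text
t 10.58 p [ 468.5 -290.8  425.7] rot [180.   -0.    6.3] F [-0.25  0.77 -0.52] op 1.0
[-0.558  0.109  1.527 -0.     1.505  0.903]
-60 100 A q4,q5,q6 [ 19. 121. -63.]
-60 100 B q4,q5,q6 [  19.  121. -243.]
-60 120 A q4,q5,q6 [ 17. 102. -69.]
-60 120 B q4,q5,q6 [  17.  102. -249.]
-60 140 A q4,q5,q6 [ 17.  83. -75.]
-60 140 B q4,q5,q6 [  17.   83. -255.]
-50 100 A q4,q5,q6 [ 26. 117. -52.]
-50 100 B q4,q5,q6 [  26.  117. -232.]
-50 120 A q4,q5,q6 [ 23.  99. -61.]
-50 120 B q4,q5,q6 [  23.   99. -241.]
-50 140 A q4,q5,q6 [ 23.  81. -69.]
-50 140 B q4,q5,q6 [  23.   81. -249.]
-40 100 A q4,q5,q6 [ 32. 112. -43.]
-40 100 B q4,q5,q6 [  32.  112. -223.]
-40 120 A q4,q5,q6 [ 29.  95. -53.]
-40 120 B q4,q5,q6 [  29.   95. -233.]
-40 140 A q4,q5,q6 [ 30.  78. -63.]
-40 140 B q4,q5,q6 [  30.   78. -243.]
```

Call:
{"fn": "play_rows", "kwargs": {
  "rows": [
    {"dp": [0, 0.8, 0], "turn": [0, 0, 0], "fingers": 0},
    {"dp": [0, 0.8, 0], "turn": [0, 0, 0], "fingers": 0},
    {"dp": [0, 0.8, 0], "turn": [0, 0, 0], "fingers": 0},
    {"dp": [0, 0.8, 0], "turn": [0, 0, 0], "fingers": 0},
    {"dp": [0, 0.4, 0], "turn": [0, 0, 0], "fingers": 0}
  ]
}}

```text
clock: 11.0
eef_pos: [484.3, -437.2, 423.8]
tcp_rot: [3.14, 0.0, 0.108]
contact_force: [-0.2, 0.6, -0.6]
opening: 0.996
grasp_force: 0.0
```

Call:
{"fn": "play_rows", "kwargs": {
  "rows": [
    {"dp": [0, 0, 0], "turn": [0, 0, -1], "fingers": 0},
    {"dp": [0, 0, 0], "turn": [0, 0, -1], "fingers": 0},
    {"dp": [0, 0, 0], "turn": [0, 0, -1], "fingers": 0},
    {"dp": [0, 0, 0], "turn": [0, 0, -1], "fingers": 0},
    {"dp": [0, 0, 0], "turn": [0, 0, -1], "fingers": 0}
  ]
}}

```text
clock: 11.42
eef_pos: [484.4, -434.2, 424.2]
tcp_rot: [3.141, 0.0, 0.638]
contact_force: [0.9, -0.0, -0.1]
opening: 1.0
grasp_force: 0.0
```

Call:
{"fn": "play_rows", "kwargs": {
  "rows": [
    {"dp": [0, 0, 0], "turn": [0, 0, -1], "fingers": 0},
    {"dp": [0, 0, 0], "turn": [0, 0, -1], "fingers": 0},
    {"dp": [0, 0, 0], "turn": [0, 0, -1], "fingers": 0},
    {"dp": [0, 0, 0], "turn": [0, 0, -1], "fingers": 0},
    {"dp": [0, 0, 0], "turn": [0, 0, -1], "fingers": 0}
  ]
}}

```text
clock: 11.83
eef_pos: [484.4, -434.1, 424.3]
tcp_rot: [3.141, 0.001, 1.162]
contact_force: [-0.7, 0.1, -0.5]
opening: 1.0
grasp_force: 0.0
```

Call:
{"fn": "play_rows", "kwargs": {
  "rows": [
    {"dp": [0, 0, 0], "turn": [0, 0, -1], "fingers": 0},
    {"dp": [0, 0, 0], "turn": [0, 0, -1], "fingers": 0},
    {"dp": [0, 0, 0], "turn": [0, 0, -1], "fingers": 0},
    {"dp": [0, 0, 0], "turn": [0, 0, -1], "fingers": 0},
    {"dp": [0, 0, 0], "turn": [0, 0, -1], "fingers": 0}
  ]
}}

```text
clock: 12.25
eef_pos: [484.4, -434.1, 424.3]
tcp_rot: [3.141, 0.001, 1.686]
contact_force: [-0.2, 0.2, -0.2]
opening: 1.0
grasp_force: 0.0
```

Call:
{"fn": "play_rows", "kwargs": {
  "rows": [
    {"dp": [0, 0, 0], "turn": [0, 0.83, 0], "fingers": 0},
    {"dp": [0, 0, 0], "turn": [0, 0.83, 0], "fingers": 0},
    {"dp": [0, 0, 0], "turn": [0, 0.83, 0], "fingers": 0},
    {"dp": [0, 0, 0], "turn": [0, 0.83, 0], "fingers": 0},
    {"dp": [0, 0, 0], "turn": [0, 0.83, 0], "fingers": 0}
  ]
}}

```text
clock: 12.67
eef_pos: [484.4, -434.3, 424.9]
tcp_rot: [3.14, -0.437, 1.681]
contact_force: [-0.3, 0.1, -0.5]
opening: 1.002
grasp_force: 0.0
```

Call:
{"fn": "play_rows", "kwargs": {
  "rows": [
    {"dp": [0, 0, 0], "turn": [0, 0.83, 0], "fingers": 0},
    {"dp": [0, 0, 0], "turn": [0, 0.83, 0], "fingers": 0},
    {"dp": [0, 0, 0], "turn": [0, 0, 0], "fingers": 0},
    {"dp": [0, 0, 0], "turn": [0, 0, 0], "fingers": 0}
  ]
}}

```text
clock: 13.0
eef_pos: [484.3, -434.9, 422.0]
tcp_rot: [-3.14, -0.608, 1.678]
contact_force: [-0.3, -0.6, -0.0]
opening: 1.002
grasp_force: 0.0
```

```bash
python3 - <<'E'
from fit import *
from go import *
s=st(); print(s['qpos'].round(2)); m=R.from_euler('xyz',s['tcp_rot']); print(m.as_matrix().round(3))
f=grab('top'); t=f['pixels'][:,:,::-1]; g=grab('scene')['pixels'][:,:,::-1]
c=lambda im,x,y,w,h: cv2.resize(im[y:y+h,x:x+w],(400,300),interpolation=cv2.INTER_CUBIC)
cv2.imwrite('pics/c2.png',np.clip(1.6*np.hstack([c(t,318,215,100,75),c(g,140,80,160,120)]),0,255))
# foot-frame wire for predicted pose
E
```

```text
t 13.0 p [ 484.3 -434.9  422. ] rot [-179.9  -34.8   96.2] F [-0.33 -0.57 -0.04] op 1.0
[-0.9   0.59  1.    0.35  2.06 -0.92]
[[-0.088  0.994 -0.063]
 [ 0.816  0.108  0.567]
 [ 0.571 -0.001 -0.821]][ WARN:0@2.008] global loadsave.cpp:1063 imwrite_ Unsupported depth image for selected encoder is fallbacked to CV_8U.
```

View pics/c2.png

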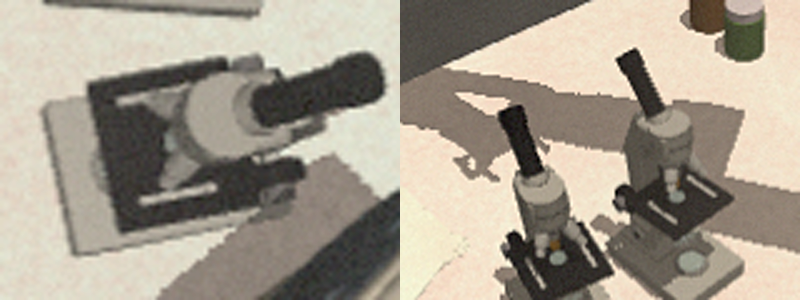

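```bash
python3 go.py 478.5 -370 30 6 ; python3 go.py 478.5 -370 8 6| tail -1; python3 - <<'E'
from fit import *
R0=330; p=np.array([463.6,-234.9,1.681])
sq=[(82.5,57.5,0),(-82.5,57.5,0),(-82.5,-57.5,0),(82.5,-57.5,0)]
q=W((635.8,-246.7,1.437),sq)[:,:2]
icr=W(p,[(0,-R0,0)])[0,:2]
def dens(P): return np.vstack([np.linspace(P[i],P[(i+1)%4],60) for i in range(4)])
for a in np.arange(0,.95,.1):
    c=icr+np.array([[np.cos(a),np.sin(a)],[-np.sin(a),np.cos(a)]])@(p[:2]-icr)
    d=W((*c,p[2]-a),sq)[:,:2]
    A,B=dens(d),dens(q); D=np.min(np.linalg.norm(A[:,None]-B[None],axis=2))
    print(round(a,2),c.round(0),round(D),'inter',cv2.pointPolygonTest(q.astype(np.float32).reshape(-1,1,2),tuple(map(float,d[3])),True).__round__())
E
```

```text
t 13.1 p [ 484.6 -433.8  424.1] rot [180.  -34.7  96.3] F [-0.13 -0.2   0.25] op 1.0
dp units now-axes [-4.29  0.02  9.02] goal-axes [ 0.01 -1.6   9.85] turn units [-4.53 -4.52 14.55]
dp units now-axes [-4.6   0.02  9.47] goal-axes [ 1.00e-02 -1.60e+00  1.04e+01] turn units [-4.53 -4.52 14.55]
0.0 [ 464. -235.] 39 inter -79
0.1 [ 462. -202.] 52 inter -81
0.2 [ 463. -169.] 63 inter -90
0.3 [ 468. -136.] 67 inter -104
0.4 [ 475. -104.] 67 inter -121
0.5 [486. -73.] 70 inter -140
0.6 [500. -43.] 75 inter -160
0.7 [517. -15.] 82 inter -180
0.8 [537.  11.] 92 inter -200
0.9 [559.  36.] 106 inter -218
```

Call:
{"fn": "play_rows", "kwargs": {
  "rows": [
    {"dp": [-0.39, 0, 0.82], "turn": [0, 0, 0], "fingers": 0},
    {"dp": [-0.39, 0, 0.82], "turn": [0, 0, 0], "fingers": 0},
    {"dp": [-0.39, 0, 0.82], "turn": [0, 0, 0], "fingers": 0},
    {"dp": [-0.39, 0, 0.82], "turn": [0, 0, 0], "fingers": 0},
    {"dp": [-0.39, 0, 0.82], "turn": [0, 0, 0], "fingers": 0}
  ]
}}

```text
clock: 13.52
eef_pos: [481.5, -403.6, 244.7]
tcp_rot: [3.139, -0.603, 1.683]
contact_force: [0.9, -1.1, -0.0]
opening: 1.004
grasp_force: 0.0
```

Call:
{"fn": "play_rows", "kwargs": {
  "rows": [
    {"dp": [-0.39, 0, 0.82], "turn": [0, 0, 0], "fingers": 0},
    {"dp": [-0.39, 0, 0.82], "turn": [0, 0, 0], "fingers": 0},
    {"dp": [-0.39, 0, 0.82], "turn": [0, 0, 0], "fingers": 0},
    {"dp": [-0.39, 0, 0.82], "turn": [0, 0, 0], "fingers": 0},
    {"dp": [-0.39, 0, 0.82], "turn": [0, 0, 0], "fingers": 0}
  ]
}}

```text
clock: 13.93
eef_pos: [478.7, -374.6, 65.4]
tcp_rot: [3.139, -0.603, 1.684]
contact_force: [0.6, -0.9, 0.5]
opening: 1.0
grasp_force: 0.0
```

Call:
{"fn": "play_rows", "kwargs": {
  "rows": [
    {"dp": [-0.2, 0, 0.4], "turn": [0, 0, 0], "fingers": 0},
    {"dp": [-0.19, 0, 0.42], "turn": [0, 0, 0], "fingers": 0},
    {"dp": [0, 0, 0], "turn": [0, 0, 0], "fingers": 0},
    {"dp": [0, 0, 0], "turn": [0, 0, 0], "fingers": 0}
  ]
}}

```text
clock: 14.27
eef_pos: [477.7, -368.5, 30.2]
tcp_rot: [3.141, -0.607, 1.682]
contact_force: [-0.3, 0.2, 0.5]
opening: 0.998
grasp_force: 0.0
```

```bash
python3 go.py 478.5 -370 8 6; python3 - <<'E'
from h import *
f=grab('wrist'); cv2.imwrite('pics/w4.png',f['pixels'][:,:,::-1]); print(r.sense()['qpos'].round(2))
E
```

```text
t 14.27 p [ 477.7 -368.5   30.2] rot [180.  -34.8  96.4] F [-0.3   0.24  0.53] op 1.0
dp units now-axes [-0.35  0.01  0.43] goal-axes [0.02 0.04 0.55] turn units [-4.56 -4.53 14.56]
[-0.85  0.82  1.46  0.34  1.38 -1.11]
```

View pics/w4.png

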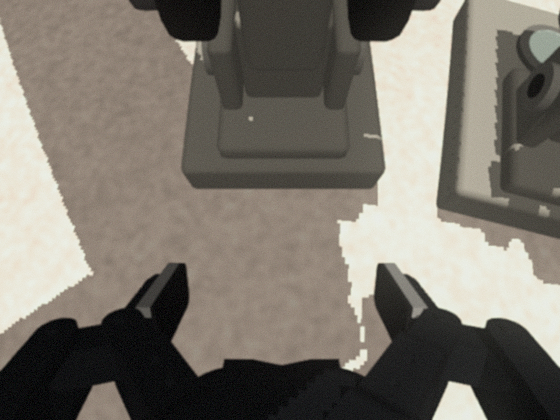

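Call:
{"fn": "play_rows", "kwargs": {
  "rows": [
    {"dp": [-0.18, 0, 0.22], "turn": [0, 0, 0], "fingers": 0.18},
    {"dp": [-0.17, 0, 0.21], "turn": [0, 0, 0], "fingers": 0.18},
    {"dp": [0, 0, 0], "turn": [0, 0, 0], "fingers": 0.18},
    {"dp": [0, 0, 0], "turn": [0, 0, 0], "fingers": 0.18},
    {"dp": [0, 0, 0], "turn": [0, 0, 0], "fingers": 0.18}
  ]
}}

```text
clock: 14.73
eef_pos: [477.4, -370.5, 7.1]
tcp_rot: [-3.142, -0.609, 1.68]
contact_force: [0.3, 0.5, 0.2]
opening: 0.82
grasp_force: 0.0
```

Call:
{"fn": "play_rows", "kwargs": {
  "rows": [
    {"dp": [0.2, 0, 0.14], "turn": [0, 0, 0], "fingers": 0.18},
    {"dp": [0.2, 0, 0.14], "turn": [0, 0, 0], "fingers": 0.18},
    {"dp": [0.2, 0, 0.14], "turn": [0, 0, 0], "fingers": 0.18},
    {"dp": [0.1, 0, 0.07], "turn": [0, 0, 0], "fingers": 0.18},
    {"dp": [0, 0, 0], "turn": [0, 0, 0], "fingers": 0.18}
  ]
}}

```text
clock: 15.15
eef_pos: [473.5, -334.7, 7.2]
tcp_rot: [-3.141, -0.609, 1.681]
contact_force: [0.4, -0.0, -0.1]
opening: 0.819
grasp_force: 0.0
```

Call:
{"fn": "play_rows", "kwargs": {
  "rows": [
    {"dp": [0.05, 0, 0.035], "turn": [0, 0, 0], "fingers": 0.18},
    {"dp": [0.05, 0, 0.035], "turn": [0, 0, 0], "fingers": 0.18},
    {"dp": [0.05, 0, 0.035], "turn": [0, 0, 0], "fingers": 0.18},
    {"dp": [0, 0, 0], "turn": [0, 0, 0], "fingers": 0.18}
  ]
}}

```text
clock: 15.48
eef_pos: [472.9, -328.9, 6.9]
tcp_rot: [-3.141, -0.609, 1.68]
contact_force: [1.0, -0.5, 0.4]
opening: 0.822
grasp_force: 0.0
```

Call:
{"fn": "play_rows", "kwargs": {
  "rows": [
    {"dp": [0.05, 0, 0.035], "turn": [0, 0, 0], "fingers": 0.18},
    {"dp": [0.05, 0, 0.035], "turn": [0, 0, 0], "fingers": 0.18},
    {"dp": [0.05, 0, 0.035], "turn": [0, 0, 0], "fingers": 0.18},
    {"dp": [0, 0, 0], "turn": [0, 0, 0], "fingers": 0.18}
  ]
}}

```text
clock: 15.82
eef_pos: [472.0, -321.4, 6.9]
tcp_rot: [-3.141, -0.609, 1.68]
contact_force: [1.4, 0.3, -0.6]
opening: 0.82
grasp_force: 0.0
```

Call:
{"fn": "play_rows", "kwargs": {
  "rows": [
    {"dp": [0.05, 0, 0.034], "turn": [0, 0, 0], "fingers": 0.18},
    {"dp": [0.05, 0, 0.034], "turn": [0, 0, 0], "fingers": 0.18},
    {"dp": [0, 0, 0], "turn": [0, 0, 0], "fingers": 0.18}
  ]
}}

```text
clock: 16.07
eef_pos: [472.0, -318.3, 6.9]
tcp_rot: [3.14, -0.605, 1.681]
contact_force: [0.2, -4.5, -0.1]
opening: 0.816
grasp_force: 2.3
```

Call:
{"fn": "play_rows", "kwargs": {
  "rows": [
    {"dp": [0.05, 0, 0.034], "turn": [0, 0, 0], "fingers": 0.18},
    {"dp": [0.05, 0, 0.034], "turn": [0, 0, 0], "fingers": 0.18},
    {"dp": [0, 0, 0], "turn": [0, 0, 0], "fingers": 0.18}
  ]
}}

```text
clock: 16.32
eef_pos: [471.7, -313.7, 7.0]
tcp_rot: [3.14, -0.605, 1.681]
contact_force: [0.1, -5.7, -0.1]
opening: 0.818
grasp_force: 2.7
```

Call:
{"fn": "play_rows", "kwargs": {
  "rows": [
    {"dp": [0.05, 0, 0.034], "turn": [0, 0, 0], "fingers": 0.18},
    {"dp": [0.05, 0, 0.034], "turn": [0, 0, 0], "fingers": 0.18},
    {"dp": [0, 0, 0], "turn": [0, 0, 0], "fingers": 0.18}
  ]
}}

```text
clock: 16.57
eef_pos: [471.2, -308.9, 7.0]
tcp_rot: [3.14, -0.605, 1.681]
contact_force: [1.3, -5.7, -1.8]
opening: 0.825
grasp_force: 2.6
```

Call:
{"fn": "play_rows", "kwargs": {
  "rows": [
    {"dp": [0.07, -0.02, 0.048], "turn": [-0.055, 0, 0.079], "fingers": 0.18},
    {"dp": [0.103, -0.032, 0.071], "turn": [-0.083, 0, 0.119], "fingers": 0.18},
    {"dp": [0.103, -0.032, 0.071], "turn": [-0.083, 0, 0.119], "fingers": 0.18},
    {"dp": [0.103, -0.032, 0.071], "turn": [-0.083, 0, 0.119], "fingers": 0.18},
    {"dp": [0.103, -0.032, 0.071], "turn": [-0.083, 0, 0.119], "fingers": 0.18}
  ]
}}

```text
clock: 16.98
eef_pos: [463.4, -286.4, 7.0]
tcp_rot: [3.14, -0.604, 1.609]
contact_force: [0.6, -6.3, -1.3]
opening: 0.821
grasp_force: 3.4
```

Call:
{"fn": "play_rows", "kwargs": {
  "rows": [
    {"dp": [0.103, -0.032, 0.071], "turn": [-0.083, 0, 0.119], "fingers": 0.18},
    {"dp": [0.103, -0.032, 0.071], "turn": [-0.083, 0, 0.119], "fingers": 0.18},
    {"dp": [0.103, -0.032, 0.071], "turn": [-0.083, 0, 0.119], "fingers": 0.18},
    {"dp": [0.103, -0.032, 0.071], "turn": [-0.083, 0, 0.119], "fingers": 0.18},
    {"dp": [0.103, -0.032, 0.071], "turn": [-0.083, 0, 0.119], "fingers": 0.18}
  ]
}}

```text
clock: 17.4
eef_pos: [456.6, -261.3, 7.0]
tcp_rot: [3.14, -0.605, 1.534]
contact_force: [-0.8, -6.0, -3.0]
opening: 0.818
grasp_force: 3.2
```

Call:
{"fn": "play_rows", "kwargs": {
  "rows": [
    {"dp": [0.103, -0.032, 0.071], "turn": [-0.083, 0, 0.119], "fingers": 0.18},
    {"dp": [0.103, -0.032, 0.071], "turn": [-0.083, 0, 0.119], "fingers": 0.18},
    {"dp": [0.103, -0.032, 0.071], "turn": [-0.083, 0, 0.119], "fingers": 0.18},
    {"dp": [0.07, -0.02, 0.048], "turn": [-0.055, 0, 0.079], "fingers": 0.18},
    {"dp": [0, 0, 0], "turn": [0, 0, 0], "fingers": 0.18}
  ]
}}

```text
clock: 17.82
eef_pos: [452.6, -241.5, 7.2]
tcp_rot: [3.141, -0.607, 1.477]
contact_force: [-1.4, -2.7, -1.4]
opening: 0.824
grasp_force: 1.2
```

```bash
python3 - <<'E'
from h import *
from go import *
s=st()
m=R.from_euler('xyz',s['tcp_rot']).as_matrix(); print(m.round(3)); h=m[:2,2]/np.linalg.norm(m[:2,2]); print('heading',np.degrees(np.arctan2(h[1],h[0])),'foot c if aligned',s['eef_pos'][:2]+84*h)
t=grab('top')['pixels'][:,:,::-1]; w=grab('wrist')['pixels'][:,:,::-1]
c=lambda im,x,y,w,h: cv2.resize(im[y:y+h,x:x+w],(400,300),interpolation=cv2.INTER_CUBIC)
cv2.imwrite('pics/c3.png',np.clip(1.4*np.hstack([c(t,240,150,200,150),c(w,0,0,560,420)]),0,255).astype(np.uint8))
E
```

```text
t 17.82 p [ 452.6 -241.5    7.2] rot [180.  -34.8  84.7] F [-1.37 -2.73 -1.38] op 0.82
[[ 0.077  0.996  0.054]
 [ 0.818 -0.094  0.568]
 [ 0.57   0.001 -0.822]]
heading 84.5696378340216 foot c if aligned [ 460.52204472 -157.87783505]
```

View pics/c3.png

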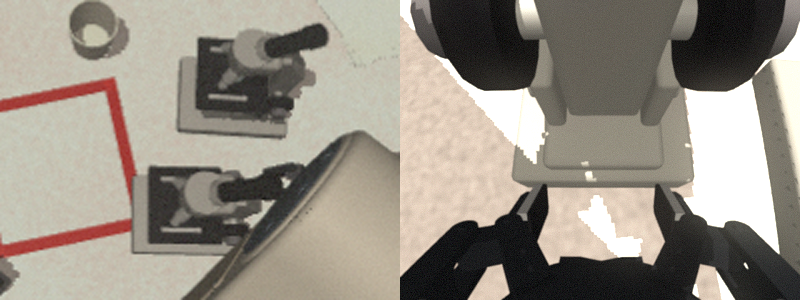

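Call:
{"fn": "play_rows", "kwargs": {
  "rows": [
    {"dp": [0.07, -0.023, 0.048], "turn": [-0.06, 0, 0.086], "fingers": 0.18},
    {"dp": [0.103, -0.034, 0.071], "turn": [-0.089, 0, 0.128], "fingers": 0.18},
    {"dp": [0.103, -0.034, 0.071], "turn": [-0.089, 0, 0.128], "fingers": 0.18},
    {"dp": [0.103, -0.034, 0.071], "turn": [-0.089, 0, 0.128], "fingers": 0.18},
    {"dp": [0.103, -0.034, 0.071], "turn": [-0.089, 0, 0.128], "fingers": 0.18}
  ]
}}

```text
clock: 18.33
eef_pos: [449.6, -218.2, 7.4]
tcp_rot: [3.14, -0.606, 1.402]
contact_force: [-1.1, -6.5, -1.6]
opening: 0.822
grasp_force: 3.3
```

Call:
{"fn": "play_rows", "kwargs": {
  "rows": [
    {"dp": [0.103, -0.034, 0.071], "turn": [-0.089, 0, 0.128], "fingers": 0.18},
    {"dp": [0.103, -0.034, 0.071], "turn": [-0.089, 0, 0.128], "fingers": 0.18},
    {"dp": [0.103, -0.034, 0.071], "turn": [-0.089, 0, 0.128], "fingers": 0.18},
    {"dp": [0.103, -0.034, 0.071], "turn": [-0.089, 0, 0.128], "fingers": 0.18},
    {"dp": [0.103, -0.034, 0.071], "turn": [-0.089, 0, 0.128], "fingers": 0.18}
  ]
}}

```text
clock: 18.75
eef_pos: [447.8, -192.1, 7.4]
tcp_rot: [3.14, -0.606, 1.32]
contact_force: [-0.8, -6.3, -3.3]
opening: 0.823
grasp_force: 3.1
```

Call:
{"fn": "play_rows", "kwargs": {
  "rows": [
    {"dp": [0.103, -0.034, 0.071], "turn": [-0.089, 0, 0.128], "fingers": 0.18},
    {"dp": [0.103, -0.034, 0.071], "turn": [-0.089, 0, 0.128], "fingers": 0.18},
    {"dp": [0.103, -0.034, 0.071], "turn": [-0.089, 0, 0.128], "fingers": 0.18},
    {"dp": [0.103, -0.034, 0.071], "turn": [-0.089, 0, 0.128], "fingers": 0.18},
    {"dp": [0.103, -0.034, 0.071], "turn": [-0.089, 0, 0.128], "fingers": 0.18}
  ]
}}

```text
clock: 19.17
eef_pos: [448.2, -166.0, 7.5]
tcp_rot: [3.14, -0.607, 1.238]
contact_force: [-1.8, -5.1, -3.6]
opening: 0.821
grasp_force: 2.8
```

Call:
{"fn": "play_rows", "kwargs": {
  "rows": [
    {"dp": [0.103, -0.034, 0.071], "turn": [-0.089, 0, 0.128], "fingers": 0.18},
    {"dp": [0.103, -0.034, 0.071], "turn": [-0.089, 0, 0.128], "fingers": 0.18},
    {"dp": [0.103, -0.034, 0.071], "turn": [-0.089, 0, 0.128], "fingers": 0.18},
    {"dp": [0.103, -0.034, 0.071], "turn": [-0.089, 0, 0.128], "fingers": 0.18},
    {"dp": [0.103, -0.034, 0.071], "turn": [-0.089, 0, 0.128], "fingers": 0.18}
  ]
}}

```text
clock: 19.58
eef_pos: [450.6, -140.0, 7.6]
tcp_rot: [3.141, -0.607, 1.156]
contact_force: [-2.0, -5.0, -3.4]
opening: 0.819
grasp_force: 2.6
```

Call:
{"fn": "play_rows", "kwargs": {
  "rows": [
    {"dp": [0.103, -0.034, 0.071], "turn": [-0.089, 0, 0.128], "fingers": 0.18},
    {"dp": [0.103, -0.034, 0.071], "turn": [-0.089, 0, 0.128], "fingers": 0.18},
    {"dp": [0.103, -0.034, 0.071], "turn": [-0.089, 0, 0.128], "fingers": 0.18},
    {"dp": [0.103, -0.034, 0.071], "turn": [-0.089, 0, 0.128], "fingers": 0.18},
    {"dp": [0.103, -0.034, 0.071], "turn": [-0.089, 0, 0.128], "fingers": 0.18}
  ]
}}

```text
clock: 20.0
eef_pos: [455.2, -114.4, 7.7]
tcp_rot: [3.141, -0.607, 1.075]
contact_force: [-2.9, -5.0, -3.7]
opening: 0.817
grasp_force: 2.8
```

Call:
{"fn": "play_rows", "kwargs": {
  "rows": [
    {"dp": [0.103, -0.034, 0.071], "turn": [-0.089, 0, 0.128], "fingers": 0.18},
    {"dp": [0.103, -0.034, 0.071], "turn": [-0.089, 0, 0.128], "fingers": 0.18},
    {"dp": [0.103, -0.034, 0.071], "turn": [-0.089, 0, 0.128], "fingers": 0.18},
    {"dp": [0.103, -0.034, 0.071], "turn": [-0.089, 0, 0.128], "fingers": 0.18},
    {"dp": [0.07, -0.023, 0.048], "turn": [-0.06, 0, 0.086], "fingers": 0.18}
  ]
}}

```text
clock: 20.42
eef_pos: [461.3, -90.6, 7.8]
tcp_rot: [-3.141, -0.607, 0.998]
contact_force: [-3.4, -5.8, -4.0]
opening: 0.821
grasp_force: 2.8
```

```bash
python3 - <<'E'
from h import *
from go import *
s=st()
m=R.from_euler('xyz',s['tcp_rot']).as_matrix(); h=m[:2,2]/np.linalg.norm(m[:2,2]); c0=s['eef_pos'][:2]+84*h; d=np.array([553,34])-c0
print('heading',np.degrees(np.arctan2(h[1],h[0])),'foot c',c0,'left',d,np.degrees(np.arctan2(d[1],d[0])),s['qpos'].round(2))
t=grab('top')['pixels'][:,:,::-1]; w=grab('wrist')['pixels'][:,:,::-1]
c=lambda im,x,y,w,h: cv2.resize(im[y:y+h,x:x+w],(400,300),interpolation=cv2.INTER_CUBIC)
cv2.imwrite('pics/c4.png',np.clip(1.4*np.hstack([c(t,200,150,200,150),c(w,0,0,560,420)]),0,255).astype(np.uint8))
E
```

```text
t 20.42 p [461.3 -90.6   7.8] rot [-180.   -34.8   57.2] F [-3.43 -5.85 -4.03] op 0.82
heading 57.19173754192781 foot c [506.81828706 -19.96159945] left [46.18171294 53.96159945] 49.4422450496285 [-0.63  0.58  2.19  1.04  0.72 -0.98]
```

View pics/c4.png

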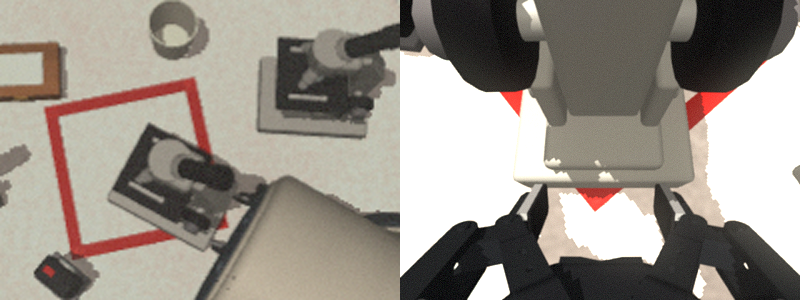

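Call:
{"fn": "play_rows", "kwargs": {
  "rows": [
    {"dp": [0.07, -0.023, 0.048], "turn": [-0.06, 0, 0.086], "fingers": 0.18},
    {"dp": [0.103, -0.034, 0.071], "turn": [-0.089, 0, 0.128], "fingers": 0.18},
    {"dp": [0.103, -0.034, 0.071], "turn": [-0.089, 0, 0.128], "fingers": 0.18},
    {"dp": [0.103, -0.034, 0.071], "turn": [-0.089, 0, 0.128], "fingers": 0.18},
    {"dp": [0.103, -0.034, 0.071], "turn": [-0.089, 0, 0.128], "fingers": 0.18}
  ]
}}

```text
clock: 20.93
eef_pos: [469.6, -68.1, 8.2]
tcp_rot: [3.141, -0.608, 0.922]
contact_force: [-4.4, -6.4, -1.3]
opening: 0.818
grasp_force: 3.6
```

Call:
{"fn": "play_rows", "kwargs": {
  "rows": [
    {"dp": [0.103, -0.034, 0.071], "turn": [-0.089, 0, 0.128], "fingers": 0.18},
    {"dp": [0.103, -0.034, 0.071], "turn": [-0.089, 0, 0.128], "fingers": 0.18},
    {"dp": [0.103, -0.034, 0.071], "turn": [-0.089, 0, 0.128], "fingers": 0.18},
    {"dp": [0.103, -0.034, 0.071], "turn": [-0.089, 0, 0.128], "fingers": 0.18},
    {"dp": [0.103, -0.034, 0.071], "turn": [-0.089, 0, 0.128], "fingers": 0.18}
  ]
}}

```text
clock: 21.35
eef_pos: [479.8, -44.2, 8.2]
tcp_rot: [-3.141, -0.607, 0.84]
contact_force: [-4.7, -5.0, -0.9]
opening: 0.818
grasp_force: 3.5
```

Call:
{"fn": "play_rows", "kwargs": {
  "rows": [
    {"dp": [0.103, -0.034, 0.071], "turn": [-0.089, 0, 0.128], "fingers": 0.18},
    {"dp": [0.103, -0.034, 0.071], "turn": [-0.089, 0, 0.128], "fingers": 0.18},
    {"dp": [0.103, -0.034, 0.071], "turn": [-0.089, 0, 0.128], "fingers": 0.18},
    {"dp": [0.07, -0.023, 0.048], "turn": [-0.06, 0, 0.086], "fingers": 0.18},
    {"dp": [0.03, -0.01, 0.021], "turn": [0, 0, 0], "fingers": 0.18}
  ]
}}

```text
clock: 21.77
eef_pos: [489.2, -25.6, 8.2]
tcp_rot: [-3.141, -0.607, 0.78]
contact_force: [-5.0, -5.3, -1.7]
opening: 0.82
grasp_force: 3.5
```

Call:
{"fn": "play_rows", "kwargs": {
  "rows": [
    {"dp": [0, 0, 0], "turn": [0, 0, 0], "fingers": 0.18},
    {"dp": [-0.05, 0, -0.035], "turn": [0, 0, 0], "fingers": 0.18},
    {"dp": [-0.2, 0, -0.14], "turn": [0, 0, 0], "fingers": 0.18},
    {"dp": [-0.4, 0, -0.28], "turn": [0, 0, 0], "fingers": 0.18},
    {"dp": [-0.4, 0, -0.28], "turn": [0, 0, 0], "fingers": 0.18}
  ]
}}

```text
clock: 22.18
eef_pos: [452.9, -62.1, 9.0]
tcp_rot: [3.141, -0.61, 0.783]
contact_force: [-0.2, -0.8, -0.6]
opening: 0.822
grasp_force: 0.0
```

Call:
{"fn": "play_rows", "kwargs": {
  "rows": [
    {"dp": [0, 0, -0.5], "turn": [0, 0, 0], "fingers": 0.18},
    {"dp": [0, 0, -0.5], "turn": [0, 0, 0], "fingers": 0.18},
    {"dp": [0, 0, -0.3], "turn": [0, 0, 0], "fingers": 0.18},
    {"dp": [0, 0, 0], "turn": [0, 0, 0], "fingers": 0.18},
    {"dp": [0, 0, 0], "turn": [0, 0, 0], "fingers": 0.18}
  ]
}}

```text
clock: 22.6
eef_pos: [432.4, -83.6, 51.8]
tcp_rot: [3.14, -0.609, 0.781]
contact_force: [0.1, 0.0, 0.4]
opening: 0.821
grasp_force: 0.0
```

```bash
python3 - <<'E'
from h import *
from go import *
s=st(); print(s['qpos'].round(2))
t=grab('top')['pixels'][:,:,::-1]; w=grab('scene')['pixels'][:,:,::-1]
c=lambda im,x,y,w,h: cv2.resize(im[y:y+h,x:x+w],(400,300),interpolation=cv2.INTER_CUBIC)
cv2.imwrite('pics/c5.png',np.clip(1.4*np.hstack([c(t,200,170,140,105),c(w,180,130,200,150)]),0,255).astype(np.uint8))
E
```

```text
t 22.6 p [432.4 -83.6  51.8] rot [179.9 -34.9  44.7] F [0.13 0.03 0.37] op 0.82
[-0.65  0.42  2.33  1.17  0.66 -0.91]
```

View pics/c5.png

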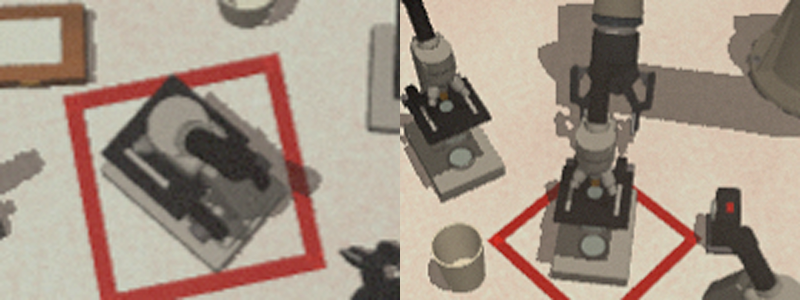

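```bash
python3 - <<'E'
from fit import *
f=load('top'); px=lambda l:np.array(l,float)/(400/140)+np.array([200,170])
p,e=fit(f,[(82.5,57.5,30),(-82.5,57.5,30),(-82.5,-57.5,30)],px([(104,165),(218,260),(288,192)]),(549,34,.78)); print(p,e)
for q in (p,(549,34,.785)):
  for t in(.045,0,-.045):
    d=np.array([-47+32,329-65]); c,s=np.cos(t),np.sin(t); m=(c*d[0]+s*d[1]-32,0,-s*d[0]+c*d[1]+65)
    print(t,((w2pix(f,W(q,[m]))-[200,170])*400/140).round(0))
E
```

```text
[551.41686383  29.00576567   0.74575933] [[-0.7, -0.4], [-0.2, 3.8], [1.5, -0.8]]
0.045 [[221. 143.]]
0 [[232. 153.]]
-0.045 [[243. 163.]]
0.045 [[216. 145.]]
0 [[227. 155.]]
-0.045 [[239. 165.]]
```

```bash
python3 - <<'E'
import cv2,numpy as np
t=cv2.imread('pics/tmp_top.png')[205:265,235:315]
cv2.imwrite('pics/c6.png',np.clip(2.*cv2.resize(t,(800,600),interpolation=cv2.INTER_CUBIC),0,255).astype(np.uint8))
E
```

```text
(no output)
```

View pics/c6.png

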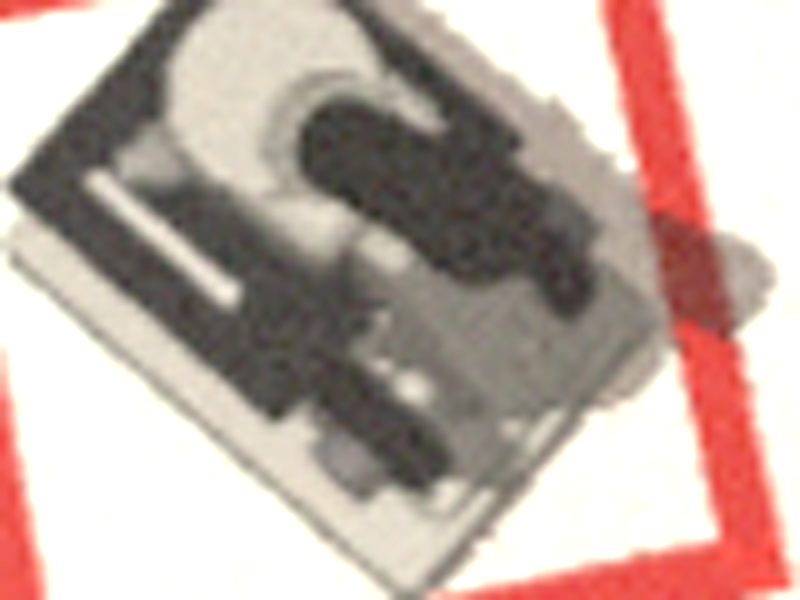

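```bash
python3 -c "
from rig import r; print(r.sign_off())"
```

```text
the job is handed in; nothing more can be done
None
```

The worn microscope was the lower-right one in the top view. Rocked forward and then back, it knocked about 10 mm and then 20 mm before its stops. I left it leaning back, slid it by its foot to within about 5 mm of the square's centre, and handed the job in; I stopped once I found it, so the other two were not rocked.

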